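# Spin the sample carousel and brake it with its lug in the index gate

### The arm

A 6-joint arm with a two-finger parallel gripper is mounted at the origin on a cart in front of the work surface, level with it; the furniture and walls round the work are solid. World frame = base frame: x ahead of the robot, y to its left, z up, the work surface at z = 0. Lengths are in m, angles in degrees, forces in N, time in s.
With the tool pointing down it reaches from about 0.35 to 0.725 m from the base axis. Payload 6 kg.
Tool frame: the origin (TCP) lies at the very end of the fingers, on their centre line; the grasp point (between the pads) lies 19 mm behind it (env.pinch_z is the distance from the TCP to the grasp point, in m); z points along the fingers, x is the direction in which the jaws open and shut, and the axes are right-handed (so a half turn about z gives the same grasp; the last joint's range is limited). The gripper opens to 85 mm and grips with 20 to 120 N. Pads are 22 mm wide; open, the fingers measure 114 mm over their backs; the gripper's body (76 mm by 85 mm) begins 54 mm behind the grasp point. The pads swing forward as they close: fully open they stand 13 mm farther back than shut.
Start: joints at [-47.974, 2.303, 4.859, 0, -92.561, -19.12], TCP at [0.234, -0.553, 0.231] pointing down, gripper open.
Joint ranges: [-146.85, 146.85], [-73.84, 115.35], [-62.03, 85.46], [-188.31, 113.3], [-161.28, -10.13], [-171.36, 171.36]. Speed limits (degrees/s): [147.25, 147.25, 172.46, 180, 180, 180].

### API

Orientations are given as [roll, pitch, yaw] about the fixed x, y, z axes, in that order (R = Rz(yaw) Ry(pitch) Rx(roll)).
In Python, from bench import env, viewer, recognise, mark_of gives the robot as it stands.
- The arm moves only by the shell command python3 -m crank 'ROWS'. ROWS is JSON, a list of rows, each a list of 7 numbers: the gripper command: -1 is fully open, 1 is shut, values between are in proportion, then the shift along the tool's x, y, z in m, then the turn, a rotation vector about the tool's x, y, z in degrees. In form: [[grip, tx, ty, tz, ax, ay, az], ...]. A call has 1 to 5 rows; each row is the pose to reach, as a shift and turn from the pose commanded when the call began, along the tool's axes at that moment; what a row does not reach only later rows make up. A row lasts 1/10 s, in which the tool goes at most 50 mm and 8.59 degrees, less where a joint would pass 70% of its speed; a pose out of reach is approached as far as the arm can. A call with a gripper value outside its range is refused whole. The fingers move at their own pace and stop on an object; the grip force is fixed at half the most. Time passes only in rows, so rows that repeat a pose let the fingers close. It gives the time, the measured TCP pose, the force and the opening at its end, in the units of the state.
- env.read_state(): the state, without advancing time (a new reading comes with each control period).
- viewer.capture(name): name is "side" or "top"; returns a dict with "frame" (480x640x3 uint8, red, green, blue), "camera_matrix" (3x3 intrinsics, pixels), "world_from_camera" (4x4, takes a point from camera to world coordinates). Camera axes: x right, y up, looking along -z (the intrinsics and any distortion apply to the point x, -y, -z); pixel columns grow to the right and rows downward; lengths in m; the calibration is good to about 2 mm. A picture is of the moment at which its call begins. There is no depth.
- env.sign_off(): hands the job in, once; it reports no verdict.
Trained networks look in a picture, given as the dict that the camera call returned (one of the last four; its "shot" number tells which), for a name from the list of things; names that differ only in an ending like _2 or _b are one class to them, and where a whole thing is asked for, a point or a joint stands for the part that bears it (a point fixed in the world has none). Each returns a list of dicts, best first, with "confidence" (0 to 1); they miss things now and then, are a little off and sometimes report something else, mostly with a low value. They report only what shows in the picture. A call takes as long as a camera call.
- recognise(picture, query): "centre" ([x, y, z] in m, in world coordinates, good to about 4 mm: the middle of the surface that is visible of it).
- mark_of(picture, query): "centre" ([x, y, z] in m, in world coordinates, good to about 4 mm: a listed point, or the origin of a listed thing).
The state is a dict: "t": time; "joint_positions": joint angles; "qd": joint speeds; "joint_efforts": joint torques, N m; "eef_pos": TCP position; "ee_rot": TCP orientation; "wrist_force": force on the tool from outside, world axes, zero at the start; "ft_torque": the same for the moment, N m; "gripper_width": finger opening in m.
Only numpy, scipy, OpenCV 4.12 (cv2) and the standard library are available. Lean on these libraries where they do the work, as an engineer would, in place of code of your own. Each camera call takes 0.05 s, during which the arm holds its last target.

### The job

Flick the carousel's wheel by its upright peg so that it spins counter-clockwise (seen from above) and runs free; let the lug on its rim pass the gate (the two little posts) at least once untouched. Then, on a later pass, brake the running wheel with a fingertip pressed on its flat top so that the lug stops between the two posts, and finish while still holding it there with the finger pressed on. The stop must come from that one press: do not steer or drag the wheel round to the gate by the peg or disc, and neither lift nor shift any of the things standing around it.

Things in the scene. Friction and masses are not known exactly. Their poses are not given: they have to be found in the camera images.
- carousel: grey cast foot (150 mm across) of a hand-turned sample carousel, fixed to the bench; origin at the centre of its underside on the wheel's upright axis, z up. Its -x axis points from the axis to the gate.
- wheel_top (a point): centre of the flat top (54 mm above the bench) of the plain dark steel wheel, 190 mm across and 12 mm thick, on a column over the foot. A hub here is 34 mm across and 10 mm high. The outer band of the top, 60 to 95 mm from the axis, is bare (twelve pale rings on it are only flush marks): the place for the braking finger
- wheel (a joint): angle of the wheel in rad, without limit in a light bearing; grows counter-clockwise seen from above and counts on over the turns; 0 and every 2 pi: lug at the middle of the gate. Starts at rest at 1.2 to 3.6. Running free it loses about a tenth of its speed a second; a finger pressed on the flat top with some 5 N stops it almost at once
- peg_foot (a point): foot of the upright round steel peg, 14 mm across, 32 mm tall, standing on the flat top 50 mm from the axis, on the side opposite the lug; turns with the wheel. The point is the centre of its foot, on the flat top
- lug (a point): tip of the lug, a pointed tongue 16 mm wide, level with the disc, that sticks out 20 mm from the rim: 115 mm from the axis, 48 mm above the bench
- gate (a point): middle of the gate as the lug's tip passes it: 115 mm from the axis, 48 mm above the bench, where the lug's tip is when the wheel angle is 0. The gate's two fixed posts (8 mm thick, tops 58 mm above the bench) stand 15 mm farther out, 28 mm to either side
- powder_jar: loose white jar, 62 mm across, 90 mm tall, to be left alone; origin at the centre of its underside
- cell: loose white sample cell with a black ring, 46 mm across, 45 mm tall, at the front left, to be left alone; origin at the centre of its underside
- small_bottle: loose small bottle with a screw cap, 44 mm across, 75 mm tall, to be left alone; origin at the centre of its underside
- second_cell: another such loose sample cell, behind the carousel, to be left alone; origin at the centre of its underside
- snap_cap: loose flat white cap, 36 mm across, 14 mm tall, behind the carousel, to be left alone; origin at the centre of its underside

How it is judged (in metres and radians):
On the way, in this order (a step that is already met when the one before it is completed fails the run):
1. the wheel runs free, counter-clockwise and untouched, as the lug passes the gate (distance between lug and gate below 0.06 m and velocity of joint wheel above 0.4 rad/s and contact force between each of the arm, the fingers and wheel below 0.05 N), for 0.04 s.
2. still running free and untouched, the lug is on the side away from the gate (distance between lug and gate above 0.19 m and velocity of joint wheel above 0.2 rad/s and contact force between each of the arm, the fingers and wheel below 0.05 N), for 0.04 s.
At the end, for the whole second after the job is handed in: A finger still presses on the disc (wheel_c0) with more than 0.5 N and not on the peg (wheel_c5). The wheel stands still (under 0.02 rad/s) with the tip of its lug within 24 mm of the middle of the gate, that is between the two posts; the loose things stand within 15 mm of where they were (contact force between the fingers and wheel_c0 above 0.5 N and contact force between the fingers and wheel_c5 below 0.3 N and distance between lug and gate below 0.024 m and velocity of joint wheel between -0.02 and 0.02 rad/s and distance of each of powder_jar, small_bottle, cell, second_cell, snap_cap from where it was at the start of the episode below 0.015 m); the arm keeps its last pose, push and grip.
It fails at once if the wheel, once it has left its start, is stopped by or pushed off from rest by a finger on the disc (wheel_c0) with the lug outside the gate (contact force between the fingers and wheel_c0 above 1 N and velocity of joint wheel between -0.05 and 0.05 rad/s and distance of lug from where it was at the start of the episode above 0.04 m and distance between lug and gate above 0.026 m).
It fails at once if the peg (wheel_c5) is touched while the lug is within 45 degrees of the gate (the wheel is steered there, not braked) (contact force between the fingers and wheel_c5 above 0.3 N and distance between lug and gate below 0.088 m).
It fails at once if a loose thing is shifted by more than 15 mm or lifted (distance of any of powder_jar, small_bottle, cell, second_cell, snap_cap from where it was at the start of the episode above 0.015 m).
It also fails if it takes over 61 s, if anything falls off the work surface, if the arm or the gripper's body presses on something with over 40 N, if the wrist force passes 120 N, or if a joint passes its speed limit or range.

## Working session

There is one attempt and no reset: what is moved stays moved. The work goes in short steps, Python scripts to look and compute and a shell command to move; the robot and the scene stay as the last step left them, time stands still between calls to the robot, and variables do not carry over. Pictures are saved under pics/ and viewed, and the job is handed in when it is done.

```bash
ls; mkdir -p pics; python3 - <<'E'
from bench import env, viewer, recognise, mark_of
import cv2
print(env.read_state())
for n in ["side","top"]:
    p=viewer.capture(n); cv2.imwrite(f"pics/{n}0.png",p["frame"][:,:,::-1])
    for q in ["carousel","wheel_top","peg_foot","lug","gate","powder_jar","cell","small_bottle","second_cell","snap_cap"]:
        r=mark_of(p,q); print(n,q,[(x["centre"],x["confidence"]) for x in r[:2]])
E
```

```text
pics
{'t': 0.0, 'joint_positions': array([-4.79732356e+01,  2.33764369e+00,  4.80088376e+00, -2.63817042e-02,
       -9.25611895e+01, -1.91198874e+01]), 'qd': array([-0.06681132,  0.03469627, -0.01663181,  0.08159567, -0.0173534 ,
        0.04516105]), 'joint_efforts': array([-2.75822327e-03, -3.68207037e+01,  3.47404468e+01,  6.93230957e+00,
       -5.48630051e-03, -3.47934076e-06]), 'eef_pos': array([ 0.23348658, -0.55234373,  0.23027565]), 'ee_rot': array([-1.79992820e+02, -1.01179079e-01,  1.12908027e+02]), 'wrist_force': array([-0.15582797, -1.18204919, -0.93364716]), 'ft_torque': array([0.02664071, 0.00466762, 0.01864352]), 'gripper_width': 0.08566567136027248}
side carousel [([0.527, -0.2407, 0.0018], 0.87)]
side wheel_top [([0.5274, -0.2375, 0.0508], 0.76)]
side peg_foot [([0.5045, -0.2834, 0.0526], 0.77)]
side lug [([0.5801, -0.1354, 0.0487], 0.81), ([0.4316, 0.1483, 0.0019], 0.68)]
side gate [([0.5069, -0.3521, 0.0502], 0.58)]
side powder_jar [([0.4356, 0.2503, 0.0032], 0.76)]
side cell [([0.4006, 0.0622, 0.0013], 0.82), ([0.5056, -0.2838, 0.0514], 0.59)]
side small_bottle [([0.4326, 0.1504, 0.0005], 0.79)]
side second_cell []
side snap_cap []
top carousel []
top wheel_top [([0.5289, -0.2423, 0.0512], 0.68)]
top peg_foot [([0.4982, -0.2794, 0.0562], 0.76)]
top lug [([0.5762, -0.1412, 0.0473], 0.94)]
top gate [([0.5061, -0.3564, 0.0456], 0.72)]
top powder_jar [([0.4369, 0.252, 0.002], 0.84)]
top cell [([0.4038, 0.0635, 0.0017], 0.98)]
top small_bottle [([0.4349, 0.1499, 0.0028], 0.85)]
top second_cell [([0.7498, -0.2608, 0.0018], 0.58)]
top snap_cap [([0.7458, -0.1492, 0.003], 0.66)]
```

View pics/side0.png

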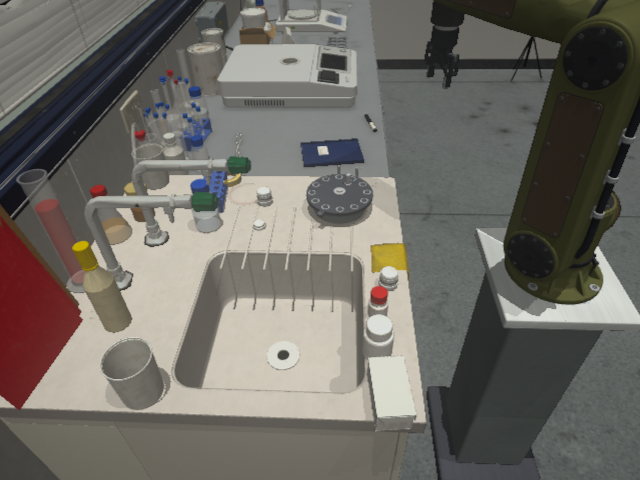

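View pics/top0.png

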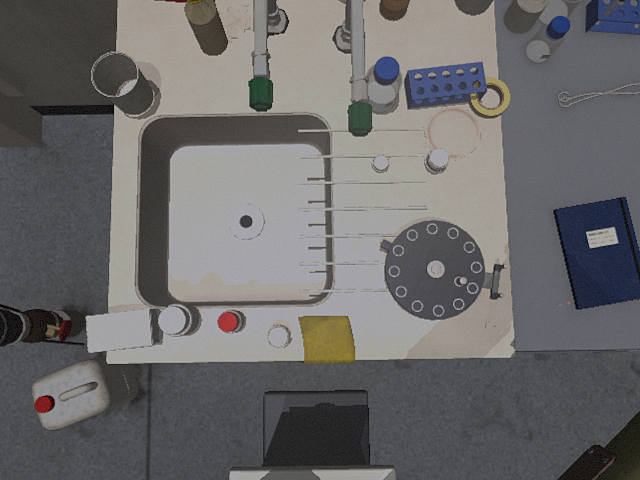

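The top view shows the wheel centred at about (435,269). The lug is at the upper left (385,245), the gate at the right (497,281) and the peg at (461,281). All networks agree to within about 5 mm: axis (0.528,-0.240), gate direction about -100.7°, lug about 64°, so the wheel angle is about 2.87 rad.

I'll close the fingers, turn to yaw 75 and go above a point behind the peg.

```bash
cat > h.py <<'E'
from bench import env, viewer, recognise, mark_of
import numpy as np, cv2
from scipy.spatial.transform import Rotation as R
def shift(target, yaw):
    s=env.read_state(); Rm=R.from_euler('xyz',s['ee_rot'],degrees=True)
    d=Rm.inv().apply(np.array(target)-s['eef_pos'])
    rv=(Rm.inv()*R.from_euler('xyz',[180,0,yaw],degrees=True)).as_rotvec(degrees=True)
    print(s['t'],s['eef_pos'].round(4),s['ee_rot'].round(2),'F',s['wrist_force'].round(2),'shift mm',(d*1000).round(1),'turn',rv.round(2))
E
python3 - <<'E'
from h import *
shift([0.4765,-0.277,0.14],75)
for n in("top","side"):
    p=viewer.capture(n); print(p["camera_matrix"].round(1).tolist(),p["world_from_camera"].round(3).tolist(),p.keys())
E
```

```text
1.1 [ 0.2335 -0.5526  0.2313] [-1.8000e+02 -1.0000e-02  1.1291e+02] F [ 0.44 -0.16 -0.03] shift mm [159.3 331.1  91.3] turn [-0.   -0.   37.91]
[[555.0, 0.0, 314.8], [0.0, 555.0, 236.2], [0.0, 0.0, 1.0]] [[-0.017, 0.992, -0.128, 0.457], [-1.0, -0.018, -0.007, -0.02], [-0.009, 0.128, 0.992, 1.11], [0.0, 0.0, 0.0, 1.0]] dict_keys(['frame', 'camera_matrix', 'world_from_camera', 'shot'])
[[457.5, 0.0, 319.9], [0.0, 457.5, 233.7], [0.0, 0.0, 1.0]] [[-0.999, 0.016, -0.052, 0.512], [-0.05, -0.657, 0.753, 0.818], [-0.022, 0.754, 0.657, 0.817], [0.0, 0.0, 0.0, 1.0]] dict_keys(['frame', 'camera_matrix', 'world_from_camera', 'shot'])
```

```bash
python3 -m crank '[[1,0.016,0.033,0,0,0,7],[1,0.032,0.066,0.01,0,0,15],[1,0.048,0.1,0.02,0,0,22],[1,0.064,0.132,0.03,0,0,30],[1,0.08,0.165,0.04,0,0,37.9]]'; python3 - <<'E'
from h import *
shift([0.4765,-0.277,0.14],75)
E
```

```text
t: 1.7
eef_pos: [0.3551, -0.4136, 0.1911]
ee_rot: [180.0, 0.0, 74.7]
wrist_force: [1.3, -0.1, -0.1]
gripper_width: 0.012
1.7 [ 0.3551 -0.4136  0.1911] [1.7998e+02 1.0000e-02 7.4670e+01] F [ 1.34 -0.11 -0.12] shift mm [163.8  80.9  51.1] turn [ 0.02  0.01 -0.33]
```

```bash
python3 -m crank '[[1,0.04,0.02,0.012,0,0,0],[1,0.08,0.04,0.025,0,0,0],[1,0.12,0.06,0.038,0,0,0],[1,0.163,0.08,0.05,0,0,0],[1,0.163,0.08,0.05,0,0,0]]'; python3 - <<'E'
from h import *
shift([0.4765,-0.277,0.068],75)
for n in("top","side"):
    p=viewer.capture(n); cv2.imwrite(f"pics/{n}1.png",p["frame"][:,:,::-1])
    for q in ["wheel_top","lug","peg_foot","gate"]:
        print(n,q,[(x["centre"],x["confidence"]) for x in mark_of(p,q)[:2]])
E
```

```text
t: 2.2
eef_pos: [0.4756, -0.2739, 0.1388]
ee_rot: [-179.8, -0.1, 75.3]
wrist_force: [-0.3, 0.3, -0.9]
gripper_width: 0.0001
2.2 [ 0.4756 -0.2739  0.1388] [-1.7982e+02 -8.0000e-02  7.5300e+01] F [-0.31  0.25 -0.91] shift mm [-2.9  1.9 70.8] turn [-0.18 -0.08  0.3 ]
top wheel_top []
top lug []
top peg_foot [([0.436, 0.1486, 0.0053], 0.56)]
top gate [([0.7495, -0.26, 0.0013], 0.56)]
side wheel_top [([0.528, -0.2397, 0.0535], 0.88), ([0.5284, -0.2432, 0.0014], 0.34)]
side lug [([0.5801, -0.1359, 0.0456], 0.56)]
side peg_foot [([0.5041, -0.2832, 0.0528], 0.64)]
side gate [([0.5072, -0.3537, 0.048], 0.98)]
```

```bash
python3 - <<'E'
import cv2
a=cv2.imread('pics/top1.png')[180:370,330:550]; cv2.imwrite('pics/top1c.png',cv2.resize(a,None,fx=3,fy=3))
b=cv2.imread('pics/side1.png')[100:260,270:450]; cv2.imwrite('pics/side1c.png',cv2.resize(b,None,fx=3.5,fy=3.5))
E
```

```text
(no output)
```

View pics/top1c.png

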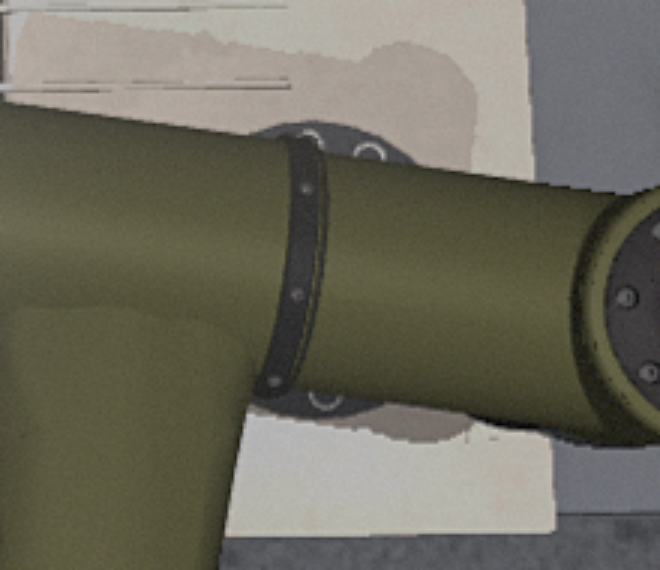

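View pics/side1c.png

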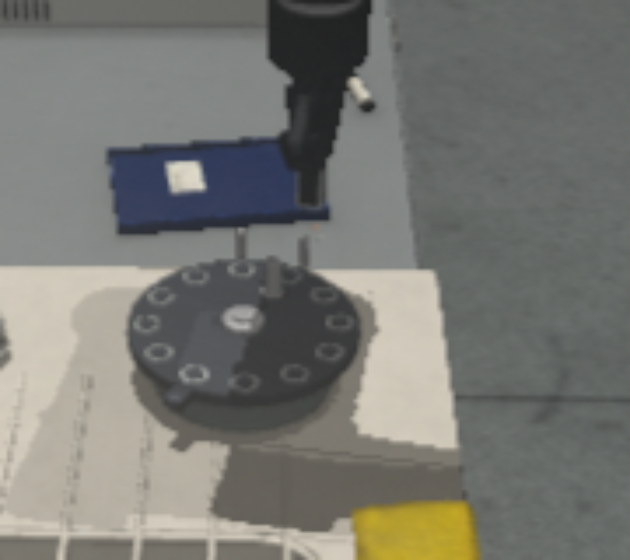

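The arm hides the top view, but the side view shows everything clear. The peg is at crop (273,275), the lug at (183,392) and the posts at (241,243) and (304,250). Next I'll descend behind the peg.

```bash
python3 -m crank '[[1,-0.001,0,0.02,0,0,0],[1,-0.002,0.001,0.04,0,0,0],[1,-0.003,0.002,0.06,0,0,0],[1,-0.003,0.002,0.07,0,0,0],[1,-0.003,0.002,0.07,0,0,0]]'; python3 - <<'E'
from h import *
shift([0.4765,-0.277,0.068],75)
for n in("side",):
    p=viewer.capture(n); b=p["frame"][100:260,270:450,::-1];cv2.imwrite('pics/side2c.png',cv2.resize(b,None,fx=3.5,fy=3.5))
E
```

```text
t: 3.2
eef_pos: [0.474, -0.2813, 0.0698]
ee_rot: [-179.8, -0.0, 75.0]
wrist_force: [-0.0, 0.2, 0.2]
gripper_width: 0.0001
3.2 [ 0.474  -0.2813  0.0698] [-1.7983e+02 -1.0000e-02  7.4980e+01] F [-0.02  0.23  0.22] shift mm [4.8 1.3 1.8] turn [-0.17 -0.01 -0.02]
```

View pics/side2c.png

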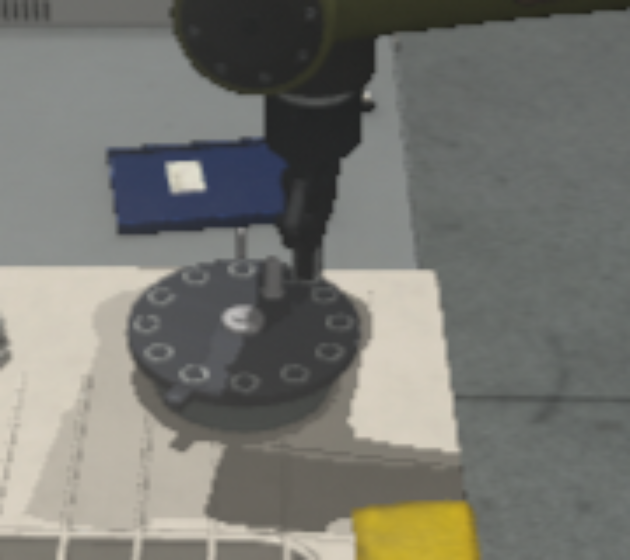

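```bash
python3 -m crank '[[1,0.002,0.003,0,0,0,0],[1,0.004,0.009,0,0,0,0],[1,0.005,0.016,0,0,0,0],[1,0.005,0.023,0,0,0,0],[1,0.005,0.030,0,0,0,0]]';  python3 -m crank '[[1,0,0.007,0,0,0,0],[1,0,0.013,0,0,0,0],[1,0,0.014,-0.005,0,0,0],[1,0,0.010,-0.025,0,0,0],[1,0,0,-0.045,0,0,0]]'; python3 - <<'E'
from h import *
shift([0.4765,-0.277,0.068],75)
for k in range(3):
    p=viewer.capture("side"); t=env.read_state()['t']; b=p["frame"][100:260,270:450,::-1];cv2.imwrite(f'pics/side3c{k}.png',cv2.resize(b,None,fx=3.5,fy=3.5))
    for q in["lug","peg_foot"]:
        print(t,q,[(x["centre"],x["confidence"],round(np.degrees(np.arctan2(x["centre"][1]+.24,x["centre"][0]-.528)),1)) for x in mark_of(p,q)[:2]])
E
```

```text
t: 3.75
eef_pos: [0.5062, -0.2844, 0.0714]
ee_rot: [180.0, -0.0, 75.0]
wrist_force: [-0.5, -0.1, -1.0]
gripper_width: -0.0001
t: 4.25
eef_pos: [0.505, -0.2844, 0.1164]
ee_rot: [-179.9, 0.0, 75.0]
wrist_force: [0.6, -0.5, -0.2]
gripper_width: -0.0001
4.25 [ 0.505  -0.2844  0.1164] [-1.7991e+02  2.0000e-02  7.5010e+01] F [ 0.58 -0.5  -0.16] shift mm [ -0.3 -29.4  48.5] turn [-0.09  0.02  0.01]
4.3 lug [([0.4526, -0.1487, 0.0474], 0.58, np.float64(129.6)), ([0.4011, 0.0626, 0.0012], 0.55, np.float64(112.8))]
4.3 peg_foot [([0.56, -0.2765, 0.0517], 0.56, np.float64(-48.8))]
4.45 lug [([0.4328, -0.1684, 0.0481], 0.7, np.float64(143.1))]
4.45 peg_foot [([0.5659, -0.2693, 0.0524], 0.68, np.float64(-37.7))]
4.6 lug [([0.4216, -0.1893, 0.0456], 0.86, np.float64(154.5))]
4.6 peg_foot [([0.5733, -0.2611, 0.0516], 0.55, np.float64(-25.0))]
```

View pics/side3c0.png

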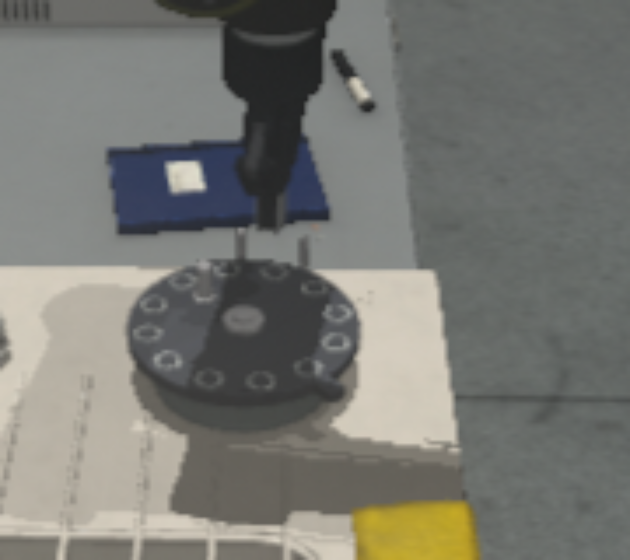

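View pics/side3c2.png

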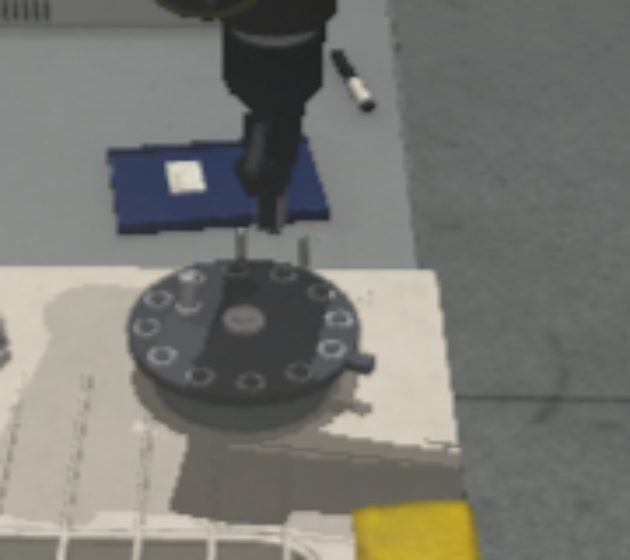

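The wheel is running free at about 1.4 rad/s. Now I'll move over the braking spot: radius 80 mm, bearing 165°, on the bare band.

```bash
python3 -m crank '[[1,0.016,-0.023,0,0,0,0],[1,0.032,-0.046,0,0,0,0],[1,0.049,-0.069,0.005,0,0,0],[1,0.049,-0.069,0.025,0,0,0],[1,0.049,-0.069,0.045,0,0,0]]'; cat > tr.py <<'E'
from h import *
import sys,time
shift([0.451,-0.219,0.062],75)
for k in range(int(sys.argv[1])):
    p=viewer.capture("side"); t=env.read_state()['t']-0.05
    b=p["frame"][100:260,270:450,::-1];cv2.imwrite(f'pics/tr_{t:.2f}.png',cv2.resize(b,None,fx=3.5,fy=3.5))
    for q in["lug","peg_foot"]:
        r=mark_of(p,q)[:1]
        print(round(t,2),q,[(x["centre"],x["confidence"],round(np.degrees(np.arctan2(x["centre"][1]+.24,x["centre"][0]-.528)),1)+180*(q!="lug")) for x in r])
shift([0.451,-0.219,0.062],75)
E
python3 tr.py 3; ls pics
```

```text
t: 5.2
eef_pos: [0.4514, -0.2186, 0.0712]
ee_rot: [179.9, -0.0, 75.1]
wrist_force: [0.5, 1.3, 0.3]
gripper_width: 0.0001
5.2 [ 0.4514 -0.2186  0.0712] [ 1.7991e+02 -3.0000e-02  7.5070e+01] F [0.49 1.25 0.3 ] shift mm [-0.5 -0.3  9.2] turn [ 0.09 -0.03  0.07]
5.2 lug [([0.4208, -0.284, 0.0463], 0.85, np.float64(-157.7))]
5.2 peg_foot [([0.5756, -0.2187, 0.0519], 0.58, np.float64(204.1))]
5.35 lug [([0.4313, -0.3027, 0.0472], 0.82, np.float64(-147.0))]
5.35 peg_foot [([0.5687, -0.2138, 0.0538], 0.84, np.float64(212.8))]
5.5 lug [([0.4434, -0.3223, 0.0468], 0.84, np.float64(-135.8))]
5.5 peg_foot [([0.5616, -0.2034, 0.0513], 0.56, np.float64(227.4))]
5.65 [ 0.4518 -0.2193  0.0722] [ 1.7993e+02 -1.0000e-02  7.5000e+01] F [-0.46  0.57  0.82] shift mm [ 0.1 -0.9 10.2] turn [ 0.07 -0.01 -0.  ]
side0.png
side1.png
side1c.png
side2c.png
side3c0.png
side3c1.png
side3c2.png
top0.png
top1.png
top1c.png
tr_5.20.png
tr_5.35.png
tr_5.50.png
```

```bash
python3 -m crank '[[1,0,-0.001,0.005,0,0,0],[1,0,-0.001,0.01,0,0,0],[1,0,-0.001,0.01,0,0,0]]'; python3 tr.py 1;python3 -m crank '[[1,0,0,0,0,0,0],[1,0,0,0,0,0,0],[1,0,0,0,0,0,0]]'; python3 tr.py 1;python3 -m crank '[[1,0,0,0,0,0,0],[1,0,0,0,0,0,0],[1,0,0,0,0,0,0],[1,0,0,0,0,0,0]]'; python3 tr.py 1; ls pics | tail -3
```

```text
t: 5.95
eef_pos: [0.4497, -0.2187, 0.0601]
ee_rot: [-179.9, -0.0, 75.0]
wrist_force: [0.8, -0.1, 0.1]
gripper_width: -0.0002
5.95 [ 0.4497 -0.2187  0.0601] [-1.799e+02 -1.000e-02  7.500e+01] F [ 0.8  -0.07  0.12] shift mm [ 0.1  1.3 -1.9] turn [-0.1  -0.01 -0.  ]
5.95 lug [([0.4948, -0.3472, 0.0464], 0.91, np.float64(-107.2))]
5.95 peg_foot [([0.54, -0.1918, 0.0508], 0.74, np.float64(256.0))]
6.1 [ 0.4503 -0.2189  0.0613] [-179.99    0.     75.01] F [0.37 0.43 0.28] shift mm [ 0.1  0.7 -0.7] turn [-0.01  0.    0.01]
t: 6.4
eef_pos: [0.4504, -0.2189, 0.0614]
ee_rot: [180.0, -0.0, 75.0]
wrist_force: [-0.4, 0.2, 0.1]
gripper_width: -0.0
6.4 [ 0.4504 -0.2189  0.0614] [179.99  -0.    75.01] F [-0.41  0.2   0.07] shift mm [ 0.1  0.6 -0.6] turn [ 0.01 -0.    0.01]
6.4 lug [([0.5506, -0.3509, 0.0451], 0.66, np.float64(-78.5))]
6.4 peg_foot [([0.5163, -0.1909, 0.0517], 0.68, np.float64(283.4))]
6.55 [ 0.4503 -0.2189  0.0613] [-180.   -0.   75.] F [-0.43  0.17  0.  ] shift mm [ 0.1  0.7 -0.7] turn [-0. -0.  0.]
t: 6.95
eef_pos: [0.4503, -0.2189, 0.0613]
ee_rot: [-180.0, -0.0, 75.0]
wrist_force: [-0.4, 0.6, 0.2]
gripper_width: 0.0
6.95 [ 0.4503 -0.2189  0.0613] [-180.     -0.     75.01] F [-0.43  0.62  0.19] shift mm [ 0.1  0.7 -0.7] turn [-0.   -0.    0.01]
6.95 lug [([0.6057, -0.321, 0.0471], 0.88, np.float64(-46.2))]
6.95 peg_foot [([0.4923, -0.2021, 0.0526], 0.58, np.float64(313.3))]
7.1 [ 0.4503 -0.2189  0.0613] [-179.99   -0.     75.01] F [ 0.03 -0.72 -0.58] shift mm [ 0.1  0.7 -0.7] turn [-0.01 -0.    0.01]
tr_5.95.png
tr_6.40.png
tr_6.95.png
```

The lug passed the gate at about 1.1 rad/s, untouched. I'll keep tracking its decay.

```bash
for i in 1 2 3; do python3 -m crank '[[1,0,0,0,0,0,0],[1,0,0,0,0,0,0],[1,0,0,0,0,0,0],[1,0,0,0,0,0,0]]'>/dev/null; python3 tr.py 1; done
```

```text
7.5 [ 0.4503 -0.2189  0.0613] [-179.99   -0.     75.01] F [ 0.38 -0.37 -0.19] shift mm [ 0.1  0.7 -0.7] turn [-0.01 -0.    0.01]
7.5 lug [([0.6354, -0.2722, 0.0511], 0.8, np.float64(-16.7))]
7.5 peg_foot [([0.4789, -0.2231, 0.0542], 0.97, np.float64(341.0))]
7.65 [ 0.4503 -0.2188  0.0613] [-1.7999e+02 -1.0000e-02  7.5010e+01] F [-0.56  0.45 -0.25] shift mm [ 0.   0.7 -0.7] turn [-0.01 -0.01  0.01]
8.05 [ 0.4503 -0.2189  0.0613] [-179.99   -0.     75.01] F [-0.01 -0.05  0.15] shift mm [ 0.1  0.7 -0.7] turn [-0.01 -0.    0.01]
8.05 lug [([0.6384, -0.2203, 0.046], 0.64, np.float64(10.1))]
8.05 peg_foot [([0.4787, -0.2469, 0.052], 0.84, np.float64(8.0))]
8.2 [ 0.4503 -0.2189  0.0613] [-180.     -0.     75.01] F [ 0.78  0.43 -0.26] shift mm [ 0.1  0.7 -0.7] turn [-0.   -0.    0.01]
8.6 [ 0.4503 -0.2189  0.0613] [-179.99   -0.     75.01] F [0.79 0.23 0.28] shift mm [ 0.1  0.7 -0.7] turn [-0.01 -0.    0.01]
8.6 lug [([0.6203, -0.1729, 0.0478], 0.92, np.float64(36.0))]
8.6 peg_foot [([0.4886, -0.2663, 0.0547], 0.71, np.float64(33.69999999999999))]
8.75 [ 0.4503 -0.2189  0.0613] [-180.     -0.     75.01] F [-0.53  0.   -0.14] shift mm [ 0.   0.7 -0.7] turn [-0.   -0.    0.01]
```

```bash
python3 -m crank '[[1,0,0,0.002,0,0,0],[1,0,0,0.003,0,0,0],[1,0,0,0.003,0,0,0],[1,0,0,0.003,0,0,0],[1,0,0,0.003,0,0,0]]'; for i in 1 2 3; do python3 tr.py 1; python3 -m crank '[[1,0,0,0,0,0,0],[1,0,0,0,0,0,0],[1,0,0,0,0,0,0],[1,0,0,0,0,0,0],[1,0,0,0,0,0,0]]'>/dev/null;  done
```

```text
t: 9.25
eef_pos: [0.4504, -0.2189, 0.0583]
ee_rot: [-180.0, -0.0, 75.0]
wrist_force: [-0.5, -0.2, -0.3]
gripper_width: -0.0001
9.25 [ 0.4504 -0.2189  0.0583] [-180.     -0.     75.01] F [-0.47 -0.22 -0.34] shift mm [ 0.1  0.7 -3.7] turn [-0.   -0.    0.01]
9.25 lug [([0.5845, -0.138, 0.0466], 0.75, np.float64(61.0))]
9.25 peg_foot [([0.502, -0.2835, 0.0535], 0.82, np.float64(59.099999999999994))]
9.4 [ 0.4504 -0.2189  0.0583] [-180.     -0.     75.01] F [-0.26 -0.27  0.37] shift mm [ 0.   0.7 -3.7] turn [-0.   -0.    0.01]
9.9 [ 0.4503 -0.2189  0.0583] [-180.     -0.     75.01] F [-0.16  0.63 -0.39] shift mm [ 0.   0.7 -3.7] turn [-0.   -0.    0.01]
9.9 lug [([0.5403, -0.1244, 0.0454], 0.95, np.float64(83.9))]
9.9 peg_foot [([0.5216, -0.2897, 0.0514], 0.69, np.float64(82.7))]
10.05 [ 0.4503 -0.2189  0.0583] [-180.     -0.     75.01] F [-0.08  0.04 -0.15] shift mm [ 0.1  0.7 -3.7] turn [-0.   -0.    0.01]
10.55 [ 0.4503 -0.2189  0.0583] [-180.     -0.     75.01] F [-0.11 -0.39 -0.04] shift mm [ 0.   0.7 -3.7] turn [-0.   -0.    0.01]
10.55 lug [([0.4988, -0.127, 0.0489], 0.83, np.float64(104.5))]
10.55 peg_foot [([0.5383, -0.2856, 0.0528], 0.72, np.float64(102.7))]
10.7 [ 0.4503 -0.2189  0.0583] [-180.     -0.     75.01] F [-0.15  0.24 -0.26] shift mm [ 0.1  0.7 -3.7] turn [-0.   -0.    0.01]
```

```bash
cat > fit.py <<'E'
import numpy as np
from scipy.optimize import least_squares
D=np.array([(4.25,130.4),(4.4,142.7),(4.55,154.7),(5.2,203),(5.35,213),(5.5,225),(5.95,253.5),(6.4,282),(6.95,313.5),(7.5,342),(8.05,369),(8.6,395),(9.25,420),(9.9,443.3),(10.55,463.6)])
t=D[:,0]-4.25
def f(p,t):
    th,w,a,b=p; b=abs(b)+1e-6
    return th+(w+a/b)*(1-np.exp(-b*t))/b-a/b*t
r=least_squares(lambda p:f(p,t)-D[:,1],[130,83,1,.1]); p=r.x; print(p,r.fun.round(1))
b=abs(p[3]);tt=np.arange(0,20,.25);w=(p[1]+p[2]/b)*np.exp(-b*tt)-p[2]/b
i=np.argmax(w<0) if (w<0).any() else -1; print('stop',tt[i]+4.25,f(p,tt[i]))
E
python3 fit.py
```

```text
[1.30647812e+02 8.11160714e+01 3.44272133e+00 8.99158585e-02] [ 0.2 -0.  -0.2 -0.   0.6 -1.   0.3 -0.2  0.   0.7  0.5 -1.   0.1 -0.
  0.1]
stop 17.0 548.4415578742743
```

The fit (residuals under 1°) says this run will die at about 548°, short of the second pass at 619°. Both free-run steps should have been met already, at 1.1 and about 0.6 rad/s. While the peg is still well outside the forbidden sector, I'll flick it again, harder. It should then do another free pass before the brake.

```bash
python3 -m crank '[[1,0,0,-0.02,0,0,0],[1,-0.014,0.04,-0.035,0,0,0],[1,-0.034,0.085,-0.035,0,0,0],[1,-0.056,0.128,-0.03,0,0,0],[1,-0.062,0.128,-0.010,0,0,0]]'; python3 tr.py 1; ls pics|grep tr_1
```

```text
t: 11.7
eef_pos: [0.5612, -0.3148, 0.0666]
ee_rot: [-180.0, 0.1, 74.9]
wrist_force: [-0.6, 0.3, 0.1]
gripper_width: -0.0001
11.7 [ 0.5612 -0.3148  0.0666] [-1.7998e+02  7.0000e-02  7.4940e+01] F [-0.57  0.29  0.09] shift mm [  63.9 -131.3    4.6] turn [-0.02  0.07 -0.06]
11.7 lug [([0.443, -0.1563, 0.0455], 0.69, np.float64(135.4))]
11.7 peg_foot [([0.5633, -0.2743, 0.0537], 0.66, np.float64(135.8))]
11.85 [ 0.5566 -0.3118  0.0658] [-1.7972e+02 -1.0000e-02  7.4950e+01] F [0.52 0.31 0.42] shift mm [  62.2 -126.1    4.4] turn [-0.28 -0.01 -0.05]
tr_10.55.png
tr_11.70.png
```

```bash
python3 -m crank '[[1,0.005,0,-0.002,0,0,0],[1,0.014,0,-0.003,0,0,0],[1,0.024,0,-0.003,0,0,0],[1,0.034,0,-0.003,0,0,0],[1,0.044,0,-0.003,0,0,0]]'; python3 -m crank '[[1,0.009,0,0,0,0,0],[1,0.010,0,-0.008,0,0,0],[1,0.005,0,-0.03,0,0,0],[1,-0.003,0,-0.045,0,0,0]]'; python3 tr.py 2; ls pics|grep tr_1
```

```text
t: 12.35
eef_pos: [0.5696, -0.2679, 0.072]
ee_rot: [180.0, -0.0, 75.1]
wrist_force: [-0.1, -0.0, 0.2]
gripper_width: 0.0002
t: 12.75
eef_pos: [0.5689, -0.2724, 0.1182]
ee_rot: [179.9, 0.0, 75.1]
wrist_force: [0.6, -0.3, 1.5]
gripper_width: -0.0002
12.75 [ 0.5689 -0.2724  0.1182] [1.7993e+02 3.0000e-02 7.5060e+01] F [ 0.64 -0.25  1.47] shift mm [  21.3 -127.8   56.1] turn [0.07 0.03 0.06]
12.75 lug [([0.4615, -0.3347, 0.049], 0.7, np.float64(-125.1))]
12.75 peg_foot [([0.5557, -0.1952, 0.0519], 0.8, np.float64(238.3))]
12.9 lug [([0.5018, -0.3497, 0.0486], 0.81, np.float64(-103.4))]
12.9 peg_foot [([0.5384, -0.1898, 0.0532], 0.58, np.float64(258.3))]
13.05 [ 0.568  -0.2722  0.1151] [-1.799e+02 -3.000e-02  7.498e+01] F [ 0.18 -0.95 -0.38] shift mm [  21.  -126.7   53.4] turn [-0.1  -0.03 -0.02]
tr_10.55.png
tr_11.70.png
tr_12.75.png
tr_12.90.png
```

It's running at about 2.3 rad/s, and the lug was already beyond the gate on that pass. I'll go back over the brake spot and let it coast. The plan is to brake on the pass where it has slowed to about 0.7 rad/s.

```bash
python3 -m crank '[[1,0.007,-0.04,0,0,0,0],[1,0.014,-0.085,0,0,0,0],[1,0.021,-0.127,0.0,0,0,0],[1,0.021,-0.127,0.025,0,0,0],[1,0.021,-0.127,0.048,0,0,0]]'; python3 tr.py 1;  python3 -m crank '[[1,0,0,0,0,0,0],[1,0,0,0,0,0,0],[1,0,0,0,0,0,0],[1,0,0,0,0,0,0],[1,0,0,0,0,0,0]]'; python3 tr.py 1
```

```text
t: 13.55
eef_pos: [0.4509, -0.2186, 0.0685]
ee_rot: [179.8, -0.1, 75.0]
wrist_force: [0.2, 0.3, -0.8]
gripper_width: 0.0002
13.55 [ 0.4509 -0.2186  0.0685] [ 1.7983e+02 -6.0000e-02  7.5050e+01] F [ 0.24  0.35 -0.76] shift mm [-0.4  0.2  6.5] turn [ 0.17 -0.06  0.05]
13.55 lug [([0.6396, -0.2652, 0.0453], 0.77, np.float64(-12.7))]
13.55 peg_foot [([0.4777, -0.228, 0.0505], 0.92, np.float64(346.6))]
13.7 [ 0.4499 -0.2189  0.0666] [-1.7978e+02  3.0000e-02  7.5010e+01] F [1.04 0.49 0.18] shift mm [0.2 1.1 4.6] turn [-0.22  0.03  0.01]
t: 14.2
eef_pos: [0.4514, -0.2192, 0.0685]
ee_rot: [180.0, -0.0, 75.0]
wrist_force: [-0.4, -0.2, 0.2]
gripper_width: 0.0
14.2 [ 0.4514 -0.2192  0.0685] [ 1.7999e+02 -1.0000e-02  7.5000e+01] F [-0.4  -0.22  0.15] shift mm [ 0.1 -0.5  6.5] turn [ 0.01 -0.01  0.  ]
14.2 lug [([0.5656, -0.13, 0.0486], 0.69, np.float64(71.1))]
14.2 peg_foot [([0.5072, -0.2857, 0.052], 0.86, np.float64(65.5))]
14.35 [ 0.4513 -0.2191  0.0683] [-180.   -0.   75.] F [-0.65  0.1   0.03] shift mm [ 0.1 -0.3  6.3] turn [-0. -0.  0.]
```

```bash
W='[[1,0,0,0,0,0,0],[1,0,0,0,0,0,0],[1,0,0,0,0,0,0],[1,0,0,0,0,0,0],[1,0,0,0,0,0,0]]'; python3 -m crank '[[1,0,0,0.005,0,0,0],[1,0,0,0.009,0,0,0],[1,0,0,0.01,0,0,0],[1,0,0,0.01,0,0,0],[1,0,0,0.01,0,0,0]]'; for i in 1 2 3 4; do python3 tr.py 1|grep -v eef; python3 -m crank '[[1,0,0,0,0,0,0],[1,0,0,0,0,0,0],[1,0,0,0,0,0,0],[1,0,0,0,0,0,0],[1,0,0,0,0,0,0]]' >/dev/null; done
```

```text
t: 14.85
eef_pos: [0.4513, -0.2192, 0.0583]
ee_rot: [-180.0, 0.0, 75.0]
wrist_force: [-0.0, 0.7, 1.0]
gripper_width: 0.0001
14.85 [ 0.4513 -0.2192  0.0583] [-179.99    0.     75.01] F [-0.01  0.72  0.98] shift mm [ 0.1 -0.3 -3.7] turn [-0.01  0.    0.01]
14.85 lug [([0.4345, -0.1717, 0.0467], 0.8, np.float64(143.9))]
14.85 peg_foot [([0.5711, -0.2676, 0.0547], 0.6, np.float64(147.4))]
15.0 [ 0.4514 -0.2192  0.0585] [179.99  -0.    75.01] F [-0.32 -0.01 -0.67] shift mm [ 0.  -0.4 -3.5] turn [ 0.01 -0.    0.01]
15.5 [ 0.4513 -0.2191  0.0583] [-179.99   -0.     75.01] F [ 0.76  0.79 -1.61] shift mm [ 0.1 -0.3 -3.7] turn [-0.01 -0.    0.01]
15.5 lug [([0.4303, -0.2968, 0.0481], 0.7, np.float64(-149.8))]
15.5 peg_foot [([0.5707, -0.2123, 0.0522], 0.88, np.float64(213.0))]
15.65 [ 0.4513 -0.2191  0.0582] [-179.99   -0.     75.01] F [-0.06  1.25 -0.51] shift mm [ 0.1 -0.3 -3.8] turn [-0.01 -0.    0.01]
16.15 [ 0.4513 -0.2191  0.0583] [-179.99   -0.     75.01] F [-0.    0.    0.41] shift mm [ 0.1 -0.3 -3.7] turn [-0.01 -0.    0.01]
16.15 lug [([0.5379, -0.3531, 0.0483], 0.68, np.float64(-85.0))]
16.15 peg_foot [([0.5257, -0.1904, 0.0524], 0.92, np.float64(272.7))]
16.3 [ 0.4513 -0.2191  0.0583] [-179.99   -0.     75.01] F [ 0.39 -0.32  0.62] shift mm [ 0.  -0.3 -3.7] turn [-0.01 -0.    0.01]
16.8 [ 0.4513 -0.2191  0.0583] [-1.7999e+02 -1.0000e-02  7.5000e+01] F [0.43 0.42 0.04] shift mm [ 0.1 -0.3 -3.7] turn [-0.01 -0.01  0.  ]
16.8 lug [([0.628, -0.2921, 0.0495], 0.98, np.float64(-27.5))]
16.8 peg_foot [([0.4832, -0.214, 0.0513], 0.92, np.float64(329.9))]
16.95 [ 0.4513 -0.2191  0.0583] [-180.     -0.     75.01] F [0.54 0.04 0.25] shift mm [ 0.  -0.3 -3.7] turn [-0.   -0.    0.01]
```

```bash
cat > fit2.py <<'E'
import numpy as np,sys,json
from scipy.optimize import least_squares,brentq
D=[(12.75,236.5),(12.9,257.5),(13.55,347),(14.2,428.5),(14.85,505.5),(15.5,571.5),(16.15,633.9),(16.8,691)]+json.loads(sys.argv[1])
D=np.array(D);t=D[:,0]-12.75
def f(p,t):
    th,w,a,b=p; b=abs(b)+1e-6
    return th+(w+a/b)*(1-np.exp(-b*t))/b-a/b*t
r=least_squares(lambda p:np.r_[f(p,t)-D[:,1],(p[2]-3.44)/.7,(p[3]-.09)/.015],[236,135,3.4,.09]); p=r.x; print(p.round(3),r.fun.round(1))
for g in (970,979.5,990):
    T=brentq(lambda x:f(p,x)-g,3,14) if f(p,14)>g else np.nan
    print(g,T+12.75,'w',f(p,T+.5)-f(p,T-.5))
E
python3 fit2.py '[]'
python3 tr.py 1|grep -v eef; python3 -m crank '[[1,0,0,0,0,0,0],[1,0,0,0,0,0,0],[1,0,0,0,0,0,0],[1,0,0,0,0,0,0],[1,0,0,0,0,0,0]]' >/dev/null;python3 tr.py 1|grep -v eef;
```

```text
[2.36188e+02 1.46231e+02 3.75300e+00 1.06000e-01] [-0.3  0.4  0.2  0.5 -1.7  0.6  0.4 -0.1  0.4  1.1]
970 21.7195420097205 w 34.82304301886859
979.5 22.00099459741369 w 32.75890727563194
990 22.333916757948323 w 30.39548437375288
17.45 [ 0.4513 -0.2191  0.0583] [-180.     -0.     75.01] F [-0.46 -0.26 -0.04] shift mm [ 0.1 -0.3 -3.7] turn [-0.   -0.    0.01]
17.45 lug [([0.6297, -0.1887, 0.0459], 0.81, np.float64(26.8))]
17.45 peg_foot [([0.4819, -0.2591, 0.0548], 0.66, np.float64(22.5))]
17.6 [ 0.4513 -0.2191  0.0583] [-180.   -0.   75.] F [-0.26  0.16 -0.62] shift mm [ 0.1 -0.3 -3.7] turn [-0. -0.  0.]
18.1 [ 0.4513 -0.2191  0.0582] [-179.99   -0.     75.01] F [-0.46  0.26  0.89] shift mm [ 0.  -0.3 -3.8] turn [-0.01 -0.    0.01]
18.1 lug [([0.5637, -0.1279, 0.0466], 0.57, np.float64(72.3))]
18.1 peg_foot []
18.25 [ 0.4513 -0.2191  0.0583] [-179.99   -0.     75.01] F [-0.59 -0.1  -0.4 ] shift mm [ 0.1 -0.3 -3.7] turn [-0.01 -0.    0.01]
```

```bash
for i in 1 2 3 4; do  python3 -m crank '[[1,0,0,0,0,0,0],[1,0,0,0,0,0,0],[1,0,0,0,0,0,0],[1,0,0,0,0,0,0]]' >/dev/null;python3 tr.py 1|grep -v eef;done
```

```text
18.65 [ 0.4513 -0.2191  0.0582] [-179.99   -0.     75.01] F [0.72 0.11 0.15] shift mm [ 0.1 -0.3 -3.8] turn [-0.01 -0.    0.01]
18.65 lug [([0.4879, -0.1324, 0.0478], 0.72, np.float64(110.4))]
18.65 peg_foot [([0.545, -0.2861, 0.0519], 0.94, np.float64(110.2))]
18.8 [ 0.4513 -0.2191  0.0583] [-180.     -0.     75.01] F [ 0.58 -0.41 -0.57] shift mm [ 0.1 -0.3 -3.7] turn [-0.   -0.    0.01]
19.2 [ 0.4513 -0.2191  0.0583] [-179.99   -0.     75.01] F [-0.06 -0.6   0.07] shift mm [ 0.1 -0.3 -3.7] turn [-0.01 -0.    0.01]
19.2 lug [([0.4337, -0.1717, 0.0488], 0.63, np.float64(144.1))]
19.2 peg_foot [([0.5649, -0.2673, 0.0525], 0.94, np.float64(143.5))]
19.35 [ 0.4513 -0.2191  0.0583] [-180.     -0.     75.01] F [-0.57 -0.63 -0.41] shift mm [ 0.1 -0.3 -3.7] turn [-0.   -0.    0.01]
19.75 [ 0.4513 -0.2191  0.0583] [-179.99   -0.     75.01] F [ 0.1   0.32 -1.06] shift mm [ 0.1 -0.3 -3.7] turn [-0.01 -0.    0.01]
19.75 lug [([0.4142, -0.2251, 0.0479], 0.7, np.float64(172.5))]
19.75 peg_foot [([0.5767, -0.2437, 0.0528], 0.62, np.float64(175.7))]
19.9 [ 0.4513 -0.2191  0.0583] [-180.     -0.     75.01] F [0.08 0.2  0.33] shift mm [ 0.  -0.3 -3.7] turn [-0.   -0.    0.01]
20.3 [ 0.4513 -0.2191  0.0583] [-180.     -0.     75.01] F [-1.   -0.35  0.67] shift mm [ 0.1 -0.3 -3.7] turn [-0.   -0.    0.01]
20.3 lug [([0.4232, -0.2835, 0.0482], 0.89, np.float64(-157.5))]
20.3 peg_foot [([0.5752, -0.2218, 0.0513], 0.97, np.float64(201.1))]
20.45 [ 0.4513 -0.2191  0.0583] [-180.     -0.     75.01] F [ 1.13  0.38 -0.77] shift mm [ 0.1 -0.3 -3.7] turn [-0.   -0.    0.01]
```

```bash
python3 fit2.py '[[17.45,744.7],[18.1,792],[18.65,830.3],[19.2,863.8],[19.75,893.5],[20.3,922]]'; python3 -m crank '[[1,0,0,0,0,0,0],[1,0,0,0,0,0,0]]';python3 tr.py 1|grep -v eef
```

```text
[2.36636e+02 1.44732e+02 3.44600e+00 1.02000e-01] [ 0.1  0.6 -0.2 -0.2 -2.3  0.4  1.   1.3  0.   0.4 -1.1 -0.8  0.4  0.2
  0.   0.8]
970 21.370565322344945 w 40.4862989394029
979.5 21.61074447873007 w 38.69190943432454
990 21.889692597511445 w 36.662144864824995
t: 20.65
eef_pos: [0.4513, -0.2191, 0.0583]
ee_rot: [-180.0, -0.0, 75.0]
wrist_force: [-0.2, 0.3, 0.2]
gripper_width: -0.0
20.65 [ 0.4513 -0.2191  0.0583] [-1.800e+02 -1.000e-02  7.501e+01] F [-0.17  0.31  0.19] shift mm [ 0.1 -0.3 -3.7] turn [-0.   -0.01  0.01]
20.65 lug [([0.4398, -0.3131, 0.0463], 0.72, np.float64(-140.3))]
20.65 peg_foot [([0.5659, -0.2045, 0.0533], 0.57, np.float64(223.1))]
20.8 [ 0.4513 -0.2191  0.0583] [-179.99   -0.     75.01] F [ 0.19  0.02 -0.2 ] shift mm [ 0.1 -0.3 -3.7] turn [-0.01 -0.    0.01]
```

```bash
python3 -m crank '[[1,0,0,0,0,0,0],[1,0,0,0,0,0,0],[1,0,0,0,0,0,0]]';python3 tr.py 1|grep -v eef
```

```text
t: 21.1
eef_pos: [0.4513, -0.2191, 0.0583]
ee_rot: [-180.0, -0.0, 75.0]
wrist_force: [-0.2, 0.4, 0.2]
gripper_width: 0.0004
21.1 [ 0.4513 -0.2191  0.0583] [-180.     -0.     75.01] F [-0.18  0.37  0.2 ] shift mm [ 0.1 -0.3 -3.7] turn [-0.   -0.    0.01]
21.1 lug [([0.4717, -0.341, 0.048], 0.88, np.float64(-119.1))]
21.1 peg_foot [([0.5548, -0.1939, 0.0513], 0.78, np.float64(239.8))]
21.25 [ 0.4513 -0.2191  0.0583] [-179.99   -0.     75.  ] F [-0.01 -0.05  0.3 ] shift mm [ 0.1 -0.3 -3.7] turn [-0.01 -0.    0.  ]
```

```bash
python3 -m crank '[[1,0,0,0.001,0,0,0],[1,0,0,0.007,0,0,0],[1,0,0,0.008,0,0,0]]';python3 tr.py 1|grep -v eef; python3 tr.py 1; ls pics | grep tr_2
```

```text
t: 21.55
eef_pos: [0.4518, -0.2206, 0.054]
ee_rot: [179.9, 0.2, 75.1]
wrist_force: [-10.3, 1.6, 23.0]
gripper_width: -0.0002
21.55 [ 0.4518 -0.2206  0.054 ] [179.87   0.18  75.05] F [-10.26   1.58  23.02] shift mm [ 1.3 -1.2 -8. ] turn [0.13 0.18 0.05]
21.55 lug [([0.4979, -0.3501, 0.0471], 0.97, np.float64(-105.3))]
21.55 peg_foot [([0.5385, -0.1949, 0.0519], 0.81, np.float64(256.9))]
21.7 [ 0.4518 -0.2204  0.054 ] [1.7986e+02 1.5000e-01 7.5040e+01] F [-7.56  1.97 19.75] shift mm [ 1.1 -1.2 -8. ] turn [0.14 0.15 0.04]
21.7 [ 0.4518 -0.2204  0.054 ] [1.7986e+02 1.5000e-01 7.5040e+01] F [-7.56  1.97 19.75] shift mm [ 1.1 -1.2 -8. ] turn [0.14 0.15 0.04]
21.7 lug [([0.4994, -0.3504, 0.0507], 0.7, np.float64(-104.5))]
21.7 peg_foot [([0.5415, -0.1895, 0.0513], 0.59, np.float64(255.0))]
21.85 [ 0.4518 -0.2204  0.054 ] [1.7985e+02 1.5000e-01 7.5040e+01] F [-8.48  1.99 19.12] shift mm [ 1.1 -1.2 -8. ] turn [0.15 0.15 0.04]
tr_20.30.png
tr_20.65.png
tr_21.10.png
tr_21.55.png
tr_21.70.png
```

```bash
python3 -m crank '[[1,0,0,0,0,0,0],[1,0,0,0,0,0,0],[1,0,0,0,0,0,0],[1,0,0,0,0,0,0],[1,0,0,0,0,0,0]]';python3 tr.py 2; python3 - <<'E'
from h import *
p=viewer.capture("side")
cv2.imwrite('pics/fin.png',cv2.resize(p["frame"][140:230,290:390,::-1],None,fx=6,fy=6,interpolation=cv2.INTER_CUBIC))
for q in["gate","lug","wheel_top","powder_jar","small_bottle","cell","second_cell","snap_cap"]: print(q,[(x["centre"],x["confidence"]) for x in mark_of(p,q)[:1]])
E
```

```text
t: 22.35
eef_pos: [0.4519, -0.2204, 0.054]
ee_rot: [179.8, 0.1, 75.0]
wrist_force: [-7.6, 2.1, 18.1]
gripper_width: 0.0004
22.35 [ 0.4519 -0.2204  0.054 ] [1.7985e+02 1.5000e-01 7.5040e+01] F [-7.64  2.12 18.05] shift mm [ 1.1 -1.2 -8. ] turn [0.15 0.15 0.04]
22.35 lug [([0.499, -0.3467, 0.0464], 0.88, np.float64(-105.2))]
22.35 peg_foot [([0.5397, -0.1897, 0.0493], 0.66, np.float64(256.9))]
22.5 lug [([0.4997, -0.3487, 0.0462], 0.59, np.float64(-104.6))]
22.5 peg_foot [([0.5377, -0.1912, 0.0537], 0.65, np.float64(258.8))]
22.65 [ 0.4519 -0.2204  0.054 ] [1.7985e+02 1.5000e-01 7.5040e+01] F [-8.1   3.24 19.83] shift mm [ 1.1 -1.2 -8. ] turn [0.15 0.15 0.04]
gate [([0.5095, -0.3528, 0.0484], 0.75)]
lug [([0.4982, -0.349, 0.044], 0.94)]
wheel_top [([0.5272, -0.2365, 0.0513], 0.81)]
powder_jar [([0.4384, 0.251, -0.0006], 0.79)]
small_bottle [([0.4324, 0.1499, 0.0016], 0.68)]
cell [([0.3997, 0.062, 0.002], 0.75)]
second_cell [([0.7486, -0.2612, 0.0006], 0.8)]
snap_cap [([0.7471, -0.147, -0.0015], 0.43)]
```

View pics/fin.png

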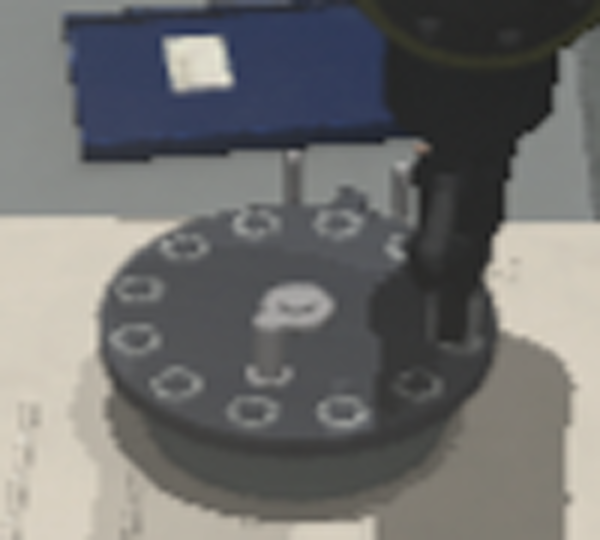

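The wheel stands still with the finger on the outer band at (455,340). The lug tip at (350,195) sits midway between the posts at (292,175) and (402,190). The peg at (265,345) is clear of the finger. The press is steady at about 19 N and the loose things are where they were, so I'm handing in.

```bash
python3 -c "
from bench import env
print(env.sign_off(), env.read_state()['t'])"
```

```text
the job is handed in; nothing more can be done
the job is handed in; nothing more can be done
```

The wheel is stopped with its lug between the two gate posts, the finger is still pressing on the disc, and the job is handed in (no verdict is reported).

**What I did**
- **First flick:** The wheel ran counter-clockwise at about 1.4 rad/s. The lug passed the gate untouched at about 1.1 rad/s, then the far side at about 0.6 rad/s.
- **Second flick:** The bearing slowed the wheel faster than stated, so a second pass was out of reach. I flicked the peg again while the wheel was still turning. By my estimate the finger left the peg about 70° before the gate, outside the 45° limit.
- **Brake:** The wheel ran free past the gate twice more. One press on the outer band then stopped it from about 0.7 rad/s on the third pass.

**Last checks**
- **Position:** The lug stood still over four pictures spanning about 1 s. The networks put it 8–12 mm from the gate middle (limit 24 mm), and the picture shows it between the posts.
- **Press:** The force was steady at about 18–20 N, with the peg well clear of the finger.
- **Loose things:** All five were found within about 3 mm of where they started. The snap cap's reading had low confidence (0.43).
- **Disagreement:** The lug and peg estimates of the wheel angle differed by 2–3°, which is within the networks' accuracy.

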